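# Let the cupboard shutter down off its wedge

## Task

The drop shutter of the small white cupboard is held up by a wooden wedge. Work the wedge straight back out from under it in short, gentle tugs with a pause between them, so that the shutter sinks bit by bit and never slams, until it is fully down. Then lay the wedge flat on its base in the empty half of the open plywood tray, lined up beside the grey belt pack, and let go, leaving the belt pack in its place and the two soap bottles where they stand.

Things in the scene. Friction and masses are not known exactly. Their poses are not given: they have to be found in the camera images.
- wedge: loose wooden wedge, 0.14 kg, 100 long (x) x 40 wide (y), flat; origin at the centre of its underside. Thin end (5 mm) at +x; the ramp rises to 30 mm at x = -22, level from there to the thick end at x = -50. At the start x points under the shutter (up to 0.1 rad askew). To come clear it is pulled 52 to 60 mm along -x, with about 6 to 16 N
- wedge_grip (a point): point on the wedge's upright wooden grip (x = -36, y = 0, z = 62 mm in the wedge's frame, same axes). The grip is 24 (x) x 16 (y) mm and stands from z = 30 to z = 80 mm on the thick end: pinch it across its 16 mm. At the start it is 26 to 34 mm in front of the shutter
- cupboard: white counter-top cupboard, fixed, 190 wide (y), 264 high, back at x = +55; origin at the centre of its underside, x from front to back. Shutter face at x = -55 mm between aluminium guides reaching x = -63 at |y| = 73 to 95. A grey hood board juts out to x = -105, underside at z = 250, over the wedge's grip: come in with the tool leaning back 25 to 45 degrees
- shutter (a joint): height of the aluminium drop shutter (12 thick, 162 wide, about 1.0 to 1.4 kg) in m: 0 = fully down (lower edge 2 mm above the counter), about 0.02 to 0.025 at the start, where it rests on the wedge. It slides freely up and down in its guides and follows the wedge's ramp down as the wedge is pulled
- tray: open plywood tray, fixed to the counter, 128 x 128 outside, walls 5 thick and 28 high, floor 5 thick; origin at the centre of its underside. The belt pack fills its -y half, its +y half is empty
- tray_gap (a point): middle of the tray's empty half, on the inner floor (x = 0, y = +34, z = 5 mm in the tray's frame, same axes): the free place is 118 long (x) and 49 to 51 wide (y)
- belt_pack: grey radio belt pack, 104 long (x) x 65 wide (y) x 32 high, loose, lying in the tray's -y half, long side along the tray's x; origin at the centre of its underside
- dish_soap: bystander: dish soap bottle, 246 high, left of the cupboard; origin at the centre of its underside
- pump_soap: bystander: pump bottle of hand soap, 184 high, left and behind; origin at the centre of its underside

How it is judged:
On the way, in this order (a step that is already met when the one before it is completed fails the run):
1. the shutter has sunk part of the way (7 to 18 mm above fully down) and rests on the wedge, for 0.2 s (value of joint shutter between 0.007 and 0.018 m and contact force between shutter and wedge above 0.5 N), for 0.2 s.
2. the shutter is fully down (within 2 mm) (value of joint shutter below 0.002 m), for 0.2 s.
At the end, for the whole second after the job is handed in: Shutter fully down (within 2 mm); wedge at rest on the tray floor in its empty half, flat within 0.08 rad, lined up within 0.25 rad either way round, origin within 20 mm of the tray middle along x and 15 to 50 mm to +y, at most 4 mm off the floor; belt pack flat on the floor of its half (value of joint shutter below 0.002 m and x of wedge in the frame of tray between -0.02 and 0.02 m and y of wedge in the frame of tray between 0.015 and 0.05 m and z of each of wedge, belt_pack in the frame of tray below 0.009 m and angle between each of wedge, belt_pack's own z axis and vertical below 0.08 rad and angle between the x axis of wedge and the x axis of tray, either way round below 0.25 rad and linear speed of wedge below 0.02 m/s and y of belt_pack in the frame of tray below -0.012 m); the robot touches nothing.
It fails at once if the shutter slams (sinks faster than 0.4 m/s) (velocity of joint shutter below -0.4 m/s).
It fails at once if the belt pack is lifted or tipped in the tray (angle between belt_pack's own z axis and vertical above 0.3 rad or z of belt_pack in the frame of tray above 0.025 m).
It fails at once if a soap bottle is pushed more than 3 cm (distance of any of dish_soap, pump_soap from where it was at the start of the episode above 0.03 m).
It also fails if it takes over 48 s, if anything falls off the work surface, if the arm or the gripper's body presses on something with over 40 N, if the wrist force passes 120 N, or if a joint passes its speed limit or range.

## Robot

A 6-joint arm with a two-finger parallel gripper is mounted at the origin on a cart in front of the work surface, level with it; the furniture and walls round the work are solid. World frame = base frame: x ahead of the robot, y to its left, z up, the work surface at z = 0. Lengths are in m, angles in rad, forces in N, time in s.
With the tool pointing down it reaches from about 0.25 to 0.8 m from the base axis. Payload 3.9 kg.
Tool frame: the origin (TCP) lies at the very end of the fingers, on their centre line; the grasp point (between the pads) lies 19 mm behind it; z points along the fingers, y is the line along which they close (so a half turn about z gives the same grasp; the last joint's range is limited). The gripper opens to 85 mm and grips with 20 to 120 N. Pads are 22 mm wide; open, the fingers measure 114 mm over their backs; the gripper's body (76 mm by 85 mm) begins 54 mm behind the grasp point. The pads swing forward as they close: fully open they stand 13 mm farther back than shut.
Start: joints at [-1.249, 0.26, -0.138, 1.173, 0, 1.571], TCP at [0.166, -0.498, 0.231] pointing down, gripper open.
Joint ranges: [-2.78, 2.78], [-0.83, 1.72], [-1.28, 1.37], [-1.9, 2.12], [-1.57, 1.48], [-3.14, 3.14]. Speed limits (rad/s): [2.57, 2.57, 3.14, 3.14, 3.14, 3.14].

## Interface

Orientations are given as a rotation vector (axis times angle).
In Python, from workcell import manip gives the robot as it stands.
- The arm moves only by the tool inch_along, called after "Request:" as a command line: name --argument value ..., lists and objects as JSON in quotes. Schema: {"type":"object","properties":{"plan":{"type":"array","items":{"type":"object","properties":{"finger_gap":{"type":"number"},"dx":{"type":"number"},"dy":{"type":"number"},"dz":{"type":"number"},"rx":{"type":"number"},"ry":{"type":"number"},"rz":{"type":"number"}},"additionalProperties":false,"required":["finger_gap"]},"minItems":1,"maxItems":20},"grip_n":{"type":"number"},"only":{"type":"string"},"quiet":{"type":"boolean"},"lines":{"type":"string"}},"required":["plan"],"additionalProperties":false}. plan is a list of rows, 1 to 20 of them, each an object with the fields finger_gap (the finger opening in m), dx, dy, dz (the shift in shares of 0.5 m (1.0 is 0.5 m)), rx, ry, rz (a rotation vector in a scale on which 1.0 is 120 degrees); a field left out counts as zero (the opening has to be given); each row shifts and turns the commanded pose from where the row before left it, along the tool's axes as they then stand; what a row does not reach is not made up. A row lasts 1/10 s, in which the tool goes at most 0.05 m and 0.15 rad, less where a joint would pass 70% of its speed; a pose out of reach is approached as far as the arm can. The fingers move at their own pace and stop on an object; grip_n is the grip in N (left out, the last holds). Time passes only in rows, so rows that do not move let the fingers close. The tool returns the time, the measured TCP pose, the force, the opening and the grip force at its end. only (a regular expression) keeps the lines of the reply that match it, lines (a string "A,B") keeps lines A to B, and quiet returns only ok. Shift and turn numbers lie between -1 and 1, and a call with a number outside is refused. Input that does not fit is refused with a message, and nothing moves.
- manip.read_state(): the state, without advancing time (a new reading comes with each control period).
- manip.read_camera(name): name is "side" or "top"; returns the picture (420x560x3 uint8, red, green, blue); there is no depth.
- manip.camera_info(name): a dict with "fx", "fy", "cx", "cy" (pixels), "rvec" (rotation vector, rad) and "tvec" (3), from world to camera coordinates, as OpenCV has them. Camera axes: x right, y down, z forward; pixel columns grow to the right and rows downward; lengths in m; the calibration is good to about 2 mm. A picture is of the moment at which its call begins. camera_info takes no time and is no camera call.
- manip.hand_in(): hands the job in; it is judged then, once.
The state is a dict: "time_s": time; "joint_positions": joint angles; "joint_vel": joint speeds; "effort": joint torques, N m; "tcp_pos": TCP position; "ee_rot": TCP orientation; "contact_force": force on the tool from outside, world axes, zero at the start; "ft_torque": the same for the moment, N m; "grip_width": finger opening in m; "grasp_force": force on a finger pad.
Only numpy, scipy, OpenCV 4.12 (cv2) and the standard library are available. Lean on these libraries where they do the work, as an engineer would, in place of code of your own. Each camera call takes 0.05 s, during which the arm holds its last target. There are 200 camera calls.

## Working session

There is one attempt and no reset: what is moved stays moved. The work goes in short steps, Python scripts to look and compute and a tool call to move; the robot and the scene stay as the last step left them, time stands still between calls to the robot, and variables do not carry over. Pictures are saved under pics/ and viewed, at most 10 in all, crops included, and the job is handed in when it is done.

```bash
ls; mkdir -p pics
```

Run:
```python
from workcell import manip
import cv2
for n in("side","top"):
    im=manip.read_camera(n); cv2.imwrite(f"pics/{n}0.png",cv2.cvtColor(im,cv2.COLOR_RGB2BGR)); print(n,manip.camera_info(n))
s=manip.read_state(); print(s)
```

```text
pics
workcell.py
side {'fx': 496.3080141629017, 'fy': 496.3080141629017, 'cx': 283.18285977080006, 'cy': 210.67996145759298, 'rvec': array([ 0.75369611, -2.73828005,  0.92142296]), 'tvec': array([0.55294638, 0.17197008, 1.18037788])}
top {'fx': 470.33266082520026, 'fy': 470.33266082520026, 'cx': 269.9239804845729, 'cy': 211.1228827288912, 'rvec': array([ 1.68704555, -2.00797373,  0.67818283]), 'tvec': array([0.23825985, 0.44659911, 0.75433169])}
{'time_s': 0.1, 'joint_positions': array([-1.24899374e+00,  2.60624896e-01, -1.39237458e-01,  1.17268393e+00,
        2.07237650e-05,  1.57079267e+00]), 'joint_vel': array([ 0.00117148,  0.00021475,  0.00463364, -0.0005749 , -0.0002867 ,
       -0.00026271]), 'effort': array([ 2.92924487e-04, -4.06508482e+01,  2.54527223e+01,  1.00327242e-02,
       -2.95418772e-05, -7.17988826e-06]), 'tcp_pos': array([ 0.16586095, -0.49747556,  0.23054566]), 'ee_rot': array([-3.09930435e+00, -5.03036409e-01,  4.08021141e-04]), 'contact_force': array([0.02809565, 0.29676516, 0.25281972]), 'ft_torque': array([-0.01631132,  0.00669925,  0.01112546]), 'grasp_force': 0.0, 'grip_width': 0.0852977460288594}
```

View pics/side0.png

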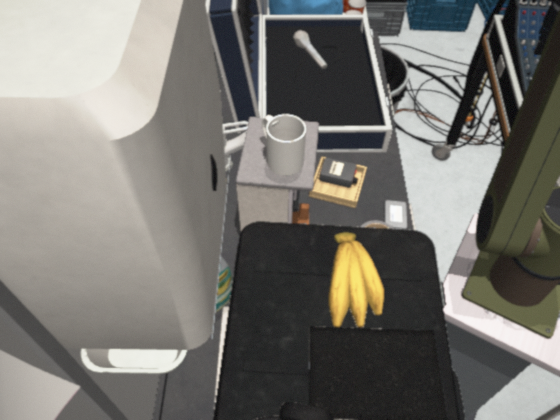

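View pics/top0.png

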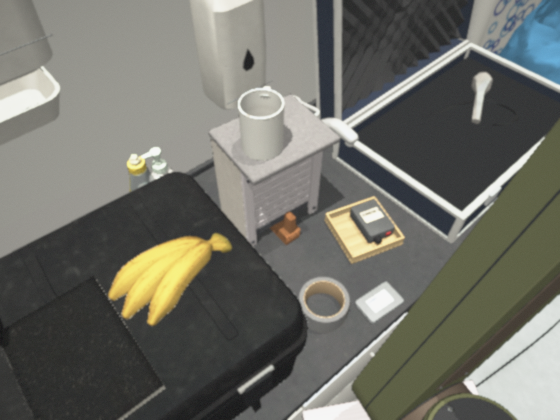

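The cupboard is at about (270,165) in the top view with a mug standing on it. The orange-brown wedge is at (288,230) in front of it, the tray at (365,228). In the side view the wedge shows at (302,213), partly hidden by the suitcase, and the tray at (340,180). I'll enlarge both.

Run:
```python
import cv2,numpy as np
a=cv2.imread("pics/top0.png")[120:275,200:415]; b=cv2.imread("pics/side0.png")[110:240,225:405]
A=cv2.resize(a,None,fx=3.7,fy=3.7,interpolation=cv2.INTER_CUBIC); B=cv2.resize(b,None,fx=4.4,fy=4.4,interpolation=cv2.INTER_CUBIC)
cv2.imwrite("pics/topc.png",A); cv2.imwrite("pics/sidec.png",B)
```

```text
(no output)
```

View pics/topc.png

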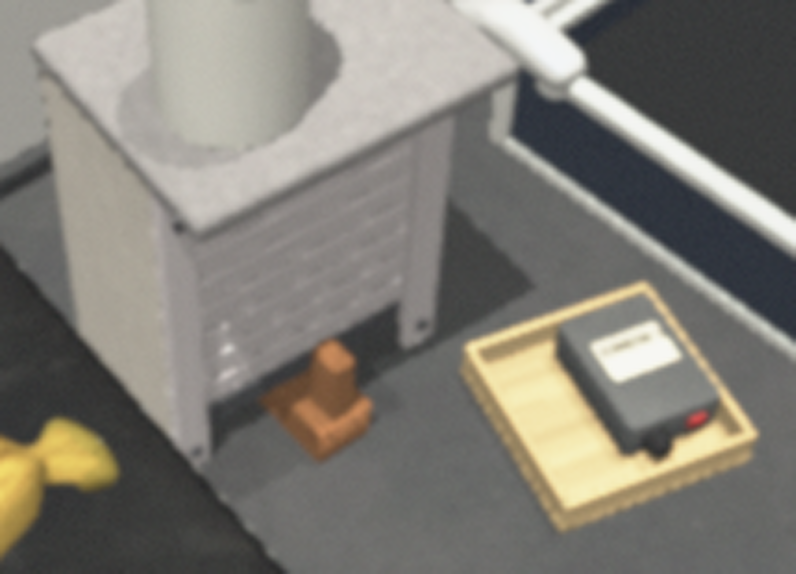

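View pics/sidec.png

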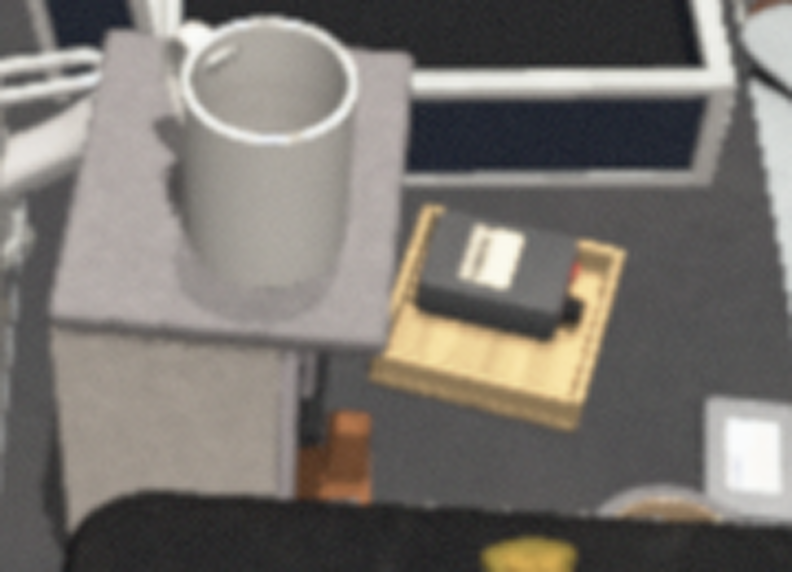

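Top crop (3.7×, origin 200,120): the tray rim corners are at about (465,350), (645,287), (757,435), (562,515). The grip top is near (337,356), the wedge's thick-end top edge runs (320,442) to (372,403), and the cupboard guide feet are at (197,465) and (418,348). The belt pack is in the tray's right half. Side crop (4.4×, origin 225,110): the grip top is at (350,420).

Create h.py:
```python
import numpy as np,cv2
from workcell import manip
from scipy.spatial.transform import Rotation as R
def ray(n,p):
    i=manip.camera_info(n);M=R.from_rotvec(i["rvec"]).as_matrix()
    d=M.T@np.array([(p[0]-i["cx"])/i["fx"],(p[1]-i["cy"])/i["fy"],1]);return -M.T@i["tvec"],d
def onz(n,p,z):
    o,d=ray(n,p);return o+d*(z-o[2])/d[2]
def proj(n,X):
    i=manip.camera_info(n);K=np.array([[i["fx"],0,i["cx"]],[0,i["fy"],i["cy"]],[0,0,1]])
    return cv2.projectPoints(np.array(X,float).reshape(-1,3),i["rvec"],i["tvec"],K,None)[0].reshape(-1,2)
def two(p,q):
    (o,d),(P,D)=ray("top",p),ray("side",q)
    t=np.linalg.lstsq(np.c_[d,-D],P-o,rcond=None)[0];a=o+d*t[0];b=P+D*t[1];return (a+b)/2,np.linalg.norm(a-b)
T=lambda u,v:(200+(u+.5)/3.7-.5,120+(v+.5)/3.7-.5)
S=lambda u,v:(225+(u+.5)/4.4-.5,110+(v+.5)/4.4-.5)
```

Run:
```python
from h import *
np.set_printoptions(precision=4,suppress=True)
for n in("top","side"): print("cam",ray(n,(280,210))[0])
c=[onz("top",T(*p),.028)[:2] for p in[(465,350),(645,287),(757,435),(562,515)]]
print("tray",np.array(c),np.mean(c,0));print([np.linalg.norm(c[i]-c[i-1]) for i in range(4)])
c=[onz("side",S(*p),.028)[:2] for p in[(428,207),(626,247),(580,405),(375,372)]]
print("trayS",np.array(c),np.mean(c,0));print([np.linalg.norm(c[i]-c[i-1]) for i in range(4)])
for nm,p,z in[("gripB",(335,340),.08),("gripL",(316,350),.08),("gripR",(357,356),.08),("gripF",(338,372),.08),("thickL",(320,442),.03),("thickR",(372,403),.03),("thickLb",(320,460),0),("thickRb",(370,425),0),("footL",(197,465),0),("footR",(418,348),0),("hoodFL",(197,235),.25),("hoodFR",(519,70),.25),("topBL",(37,48),.264),("topFL",(197,228),.264),("topFR",(519,62),.264)]: print(nm,onz("top",T(*p),z))
for nm,p in[("hoodFR",(387,345)),("FL",(55,320)),("BR",(410,60)),("BL",(108,35))]: print("S",nm,onz("side",S(*p),.264))
print("grip2",two(T(337,355),S(350,420)))
im=cv2.imread("pics/top0.png");hsv=cv2.cvtColor(im,cv2.COLOR_BGR2HSV)
m=cv2.inRange(hsv,(3,100,60),(14,255,255));m[:200]=0;m[250:]=0;m[:,:260]=0;m[:,310:]=0
k=max(cv2.findContours(m,0,1)[0],key=cv2.contourArea);print(cv2.contourArea(k),cv2.approxPolyDP(k,1.2,True).reshape(-1,2).tolist())
```

```text
cam [-0.0724  0.2422  0.8725]
cam [0.1964 0.7812 1.0392]
tray [[ 0.5482  0.0209]
 [ 0.5767 -0.102 ]
 [ 0.4564 -0.1325]
 [ 0.4231 -0.005 ]] [ 0.5011 -0.0547]
[np.float64(0.12772625667585832), np.float64(0.12618631464822197), np.float64(0.12407034333127397), np.float64(0.13179642090318955)]
trayS [[ 0.576  -0.0994]
 [ 0.4542 -0.1333]
 [ 0.4248 -0.0049]
 [ 0.5403  0.0357]] [ 0.4988 -0.0505]
[np.float64(0.13965283401033265), np.float64(0.12641337453740467), np.float64(0.13175911676098537), np.float64(0.1224313224662636)]
gripB [0.5304 0.1064 0.08  ]
gripL [0.5252 0.1186 0.08  ]
gripR [0.5168 0.0963 0.08  ]
gripF [0.5075 0.1092 0.08  ]
thickL [0.4956 0.1212 0.03  ]
thickR [0.5178 0.0854 0.03  ]
thickLb [0.5029 0.1194 0.    ]
thickRb [0.5228 0.0845 0.    ]
footL [0.5124 0.193  0.    ]
footR [0.5756 0.0424 0.    ]
hoodFL [0.475  0.1879 0.25  ]
hoodFR [0.557  0.0083 0.25  ]
topBL [0.6033 0.2511 0.264 ]
topFL [0.467  0.1885 0.264 ]
topFR [0.5485 0.0121 0.264 ]
S hoodFR [0.463  0.1928 0.264 ]
S FL [0.6021 0.2592 0.264 ]
S BR [0.5435 0.0198 0.264 ]
S BL [0.6859 0.0846 0.264 ]
grip2 (array([0.5204, 0.1077, 0.0768]), np.float64(0.0028369666998219966))
488.5 [[291, 212], [286, 213], [281, 222], [271, 227], [285, 243], [292, 240], [299, 233], [299, 228], [295, 225], [294, 221], [295, 216]]
```

Add to h.py:
```python
np.set_printoptions(precision=4,suppress=True)
def ori(yaw,a):
    ex=np.array([np.cos(yaw),np.sin(yaw),0]);ey=np.array([-ex[1],ex[0],0]);ez=np.array([0,0,1.])
    return np.c_[np.cos(a)*ex+np.sin(a)*ez,-ey,np.sin(a)*ex-np.cos(a)*ez]
def plan(p,yaw,a):
    s=manip.read_state();M=R.from_rotvec(s["ee_rot"]).as_matrix();G=ori(yaw,a)
    print("rotvec in tool",R.from_matrix(M.T@G).as_rotvec(),"move after turn",G.T@(p-s["tcp_pos"]),"move now",M.T@(p-s["tcp_pos"]),"target",p)
```

Run:
```python
from h import *
a=onz("top",(271,227.5),0);b=onz("top",(285,243.5),0);print("edge",a,b,np.arctan2(*(a-b)[1::-1]))
print("case",two((300,300),(435,240)),two((195,178),(250,228)))
yaw,al=.49,np.radians(35);G=ori(yaw,al)
g=np.array([.520,.1077,.062]);tcp=g+.019*G[:,2]
print("grasp tcp",tcp);plan(tcp-.09*G[:,2],yaw,al)
```

```text
edge [0.5536 0.1449 0.    ] [0.5046 0.1216 0.    ] 0.4436185316607243
case (array([0.2176, 0.1651, 0.258 ]), np.float64(0.03473547783063949)) (array([0.5535, 0.2948, 0.191 ]), np.float64(0.011911152733885232))
grasp tcp [0.5296 0.1128 0.0464]
rotvec in tool [ 0.0497  0.6092 -0.1635] move after turn [ 0.3926 -0.3673  0.4097] move now [ 0.4872 -0.4551  0.1112] target [0.4841 0.0885 0.1202]
```

Careful with the scale: shifts go in shares of 0.5 m and turns go in shares of 120 degrees. That gives: 0.027 m is 0.054, -0.0245 m is -0.049, -0.027 rad is -0.0129.

Request:
inch_along --plan '[{"finger_gap": 0.085,"rx": 0.0038,"ry": 0.0487,"rz": -0.0129},{"finger_gap": 0.085,"rx": 0.0038,"ry": 0.0487,"rz": -0.0129},{"finger_gap": 0.085,"rx": 0.0038,"ry": 0.0487,"rz": -0.0129},{"finger_gap": 0.06,"rx": 0.0038,"ry": 0.0487,"rz": -0.0129},{"finger_gap": 0.05,"rx": 0.0038,"ry": 0.0487,"rz": -0.0129},{"finger_gap": 0.05,"rx": 0.0038,"ry": 0.0487,"rz": -0.0129},{"finger_gap": 0.05,"dx": 0.052,"dy": -0.049,"dz": 0.054},{"finger_gap": 0.05,"dx": 0.052,"dy": -0.049,"dz": 0.054},{"finger_gap": 0.05,"dx": 0.052,"dy": -0.049,"dz": 0.054},{"finger_gap": 0.05,"dx": 0.052,"dy": -0.049,"dz": 0.054},{"finger_gap": 0.05,"dx": 0.052,"dy": -0.049,"dz": 0.054},{"finger_gap": 0.05,"dx": 0.052,"dy": -0.049,"dz": 0.054},{"finger_gap": 0.05,"dx": 0.052,"dy": -0.049,"dz": 0.054},{"finger_gap": 0.05,"dx": 0.052,"dy": -0.049,"dz": 0.054},{"finger_gap": 0.05,"dx": 0.052,"dy": -0.049,"dz": 0.054},{"finger_gap": 0.05,"dx": 0.052,"dy": -0.049,"dz": 0.054},{"finger_gap": 0.05,"dx": 0.052,"dy": -0.049,"dz": 0.054},{"finger_gap": 0.05,"dx": 0.052,"dy": -0.049,"dz": 0.054}]' --grip_n 40

```text
time_s: 1.9
tcp_pos: [0.4185, -0.0299, 0.1449]
ee_rot: [-2.781, -0.693, -0.883]
contact_force: [0.6, -1.3, -0.5]
grip_width: 0.0501
grasp_force: 0.0
```

Run:
```python
from h import *
al=np.radians(35)
for yaw in(.46,.49):
    G=ori(yaw,al);plan(np.array([.520,.1077,.062])-.071*G[:,2],yaw,al)
```

```text
rotvec in tool [-0.0125 -0.003   0.0243] move after turn [ 0.077  -0.0783  0.0841] move now [ 0.0786 -0.0753  0.0853] target [0.4835 0.0896 0.1202]
rotvec in tool [ 0.0047 -0.003  -0.0003] move after turn [ 0.0788 -0.0737  0.0854] move now [ 0.0786 -0.0741  0.0853] target [0.4841 0.0885 0.1202]
```

Scaled: 0.0284 m is 0.0568, 0.0266 m is 0.0532, 0.006 rad is 0.0029.

Request:
inch_along --plan '[{"finger_gap": 0.05,"dx": 0.052,"dy": -0.05,"dz": 0.0568,"rz": 0.0029},{"finger_gap": 0.05,"dx": 0.052,"dy": -0.05,"dz": 0.0568,"rz": 0.0029},{"finger_gap": 0.05,"dx": 0.0532,"dy": -0.05,"dz": 0.0568,"rz": 0.0029},{"finger_gap": 0.05},{"finger_gap": 0.05}]'

```text
time_s: 2.4
tcp_pos: [0.4828, 0.0891, 0.1197]
ee_rot: [-2.781, -0.673, -0.874]
contact_force: [0.1, -0.8, 0.3]
grip_width: 0.0499
grasp_force: 0.0
```

Run:
```python
from h import *
al=np.radians(35);G=ori(.47,al);plan(np.array([.520,.1077,.062])+.019*G[:,2],.47,al)
im=manip.read_camera("top");b=cv2.cvtColor(im,cv2.COLOR_RGB2BGR)[100:290,190:430]
cv2.imwrite("pics/pre.png",cv2.resize(b,None,fx=3,fy=3,interpolation=cv2.INTER_CUBIC))
s=manip.read_state();M=R.from_rotvec(s["ee_rot"]).as_matrix()
print("tip px in crop",(proj("top",s["tcp_pos"])-[190,100])*3,"axis +90mm",(proj("top",s["tcp_pos"]+.071*M[:,2])-[190,100])*3, "grip top px", (proj("top",[.52,.1077,.08])-[190,100])*3)
```

```text
rotvec in tool [-0.0106 -0.      0.0014] move after turn [0.001  0.0002 0.0901] move now [0.001  0.0012 0.0901] target [0.5297 0.1126 0.0464]
tip px in crop [[343.0336 349.5397]] axis +90mm [[302.8091 363.1497]] grip top px [[301.6403 346.2644]]
```

View pics/pre.png

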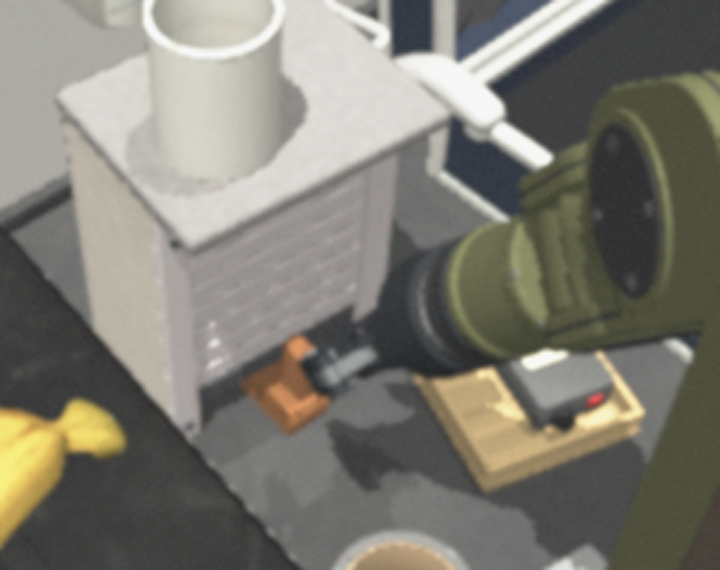

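The gripper's finger tips stand at about (340,360), just in front of the grip top at (298,345), and line up with it. I'll advance.

Scaled: 0.018 m is 0.036, 0.001 m is 0.002.

Request:
inch_along --plan '[{"finger_gap": 0.05,"dz": 0.036},{"finger_gap": 0.05,"dz": 0.036},{"finger_gap": 0.05,"dz": 0.036},{"finger_gap": 0.05,"dz": 0.036},{"finger_gap": 0.05,"dx": 0.002,"dy": 0.002,"dz": 0.036},{"finger_gap": 0.05},{"finger_gap": 0.03},{"finger_gap": 0.0},{"finger_gap": 0},{"finger_gap": 0},{"finger_gap": 0}]' --grip_n 40

```text
time_s: 3.55
tcp_pos: [0.5282, 0.1136, 0.0482]
ee_rot: [-2.775, -0.671, -0.875]
contact_force: [-5.4, 7.6, 4.0]
grip_width: 0.0156
grasp_force: 41.8
```

Scaled: -0.0033 m is -0.0066, -0.0023 m is -0.0046.

Request:
inch_along --plan '[{"finger_gap": 0},{"finger_gap": 0,"dx": -0.0066,"dz": -0.0046},{"finger_gap": 0,"dx": -0.0066,"dz": -0.0046},{"finger_gap": 0},{"finger_gap": 0},{"finger_gap": 0,"dx": -0.0066,"dz": -0.0046},{"finger_gap": 0,"dx": -0.0066,"dz": -0.0046},{"finger_gap": 0},{"finger_gap": 0}]' --grip_n 70

```text
time_s: 4.45
tcp_pos: [0.517, 0.1035, 0.0481]
ee_rot: [-2.783, -0.668, -0.88]
contact_force: [-2.4, 0.6, 5.4]
grip_width: 0.0149
grasp_force: 70.6
```

Request:
inch_along --plan '[{"finger_gap": 0,"dx": -0.0066,"dz": -0.0046},{"finger_gap": 0,"dx": -0.0066,"dz": -0.0046},{"finger_gap": 0},{"finger_gap": 0},{"finger_gap": 0},{"finger_gap": 0}]'

```text
time_s: 5.05
tcp_pos: [0.5104, 0.0999, 0.0481]
ee_rot: [-2.783, -0.668, -0.881]
contact_force: [1.5, 0.1, 4.4]
grip_width: 0.0151
grasp_force: 70.4
```

Run:
```python
from h import *
im=manip.read_camera("top");b=cv2.cvtColor(im,cv2.COLOR_RGB2BGR)[140:270,220:380]
cv2.imwrite("pics/tug.png",cv2.resize(b,None,fx=4.4,fy=4.4,interpolation=cv2.INTER_CUBIC))
```

```text
(no output)
```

View pics/tug.png

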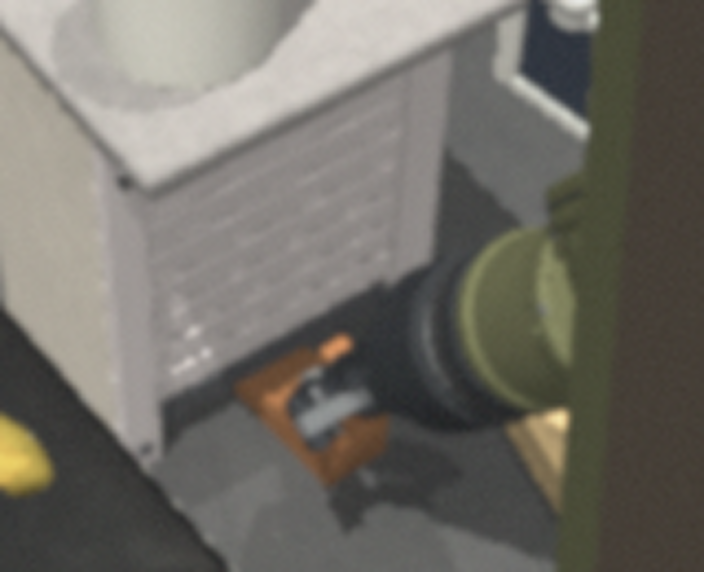

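The wedge has come out visibly: the thin ramp shows at (290,380), with the fingers still on the grip at (330,400). I'll check numerically whether the shutter's lower edge has followed it.

Run:
```python
from h import *
a=cv2.imread("pics/top0.png",0).astype(int);b=cv2.cvtColor(manip.read_camera("top"),cv2.COLOR_RGB2GRAY).astype(int)
for c in(260,262,264,268): print(c,"\n",a[218:238,c-1:c+2].mean(1).astype(int),"\n",b[218:238,c-1:c+2].mean(1).astype(int))
# expected shutter lower edge px at left end for joint heights
cy=.43;C=np.array([.602,.144]);ex=np.array([np.cos(cy),np.sin(cy)]);ey=np.array([-ex[1],ex[0]])
for h in(.0225,.015,.008,0):
    print(h,proj("top",[np.r_[C-.055*ex+y*ey,h+.002] for y in(.06,.05,.04)]).round(1).tolist())
```

```text
260 
 [146 150 168 181 169 154 146 140 124 104  82  67  62  61  59  57  55  57
  57  63] 
 [152 152 150 150 161 178 173 157 151 142 125  99  77  67  63  63  62  60
  58  64]
262 
 [150 165 183 174 156 152 145 127 103  83  68  63  64  62  57  57  56  61
  69  80] 
 [150 151 153 172 190 179 160 154 148 126  99  78  67  65  64  63  61  61
  65  80]
264 
 [151 162 162 151 147 145 133 106  80  68  63  61  58  58  57  58  60  68
  83  91] 
 [150 152 158 172 175 162 154 149 133 105  80  70  65  64  60  59  60  65
  79  91]
268 
 [136 134 133 128 113  94  76  66  64  64  61  57  57  56  60  65  78  89
  92  94] 
 [146 156 158 150 145 137 118  97  79  69  66  64  63  59  61  67  79  90
  97  97]
0.0225 [[259.2, 232.6], [263.0, 230.5], [266.7, 228.4]]
0.015 [[259.3, 234.5], [263.1, 232.4], [266.8, 230.3]]
0.008 [[259.4, 236.3], [263.2, 234.2], [266.8, 232.1]]
0 [[259.5, 238.4], [263.2, 236.3], [266.9, 234.2]]
```

The edge dropped about 1.9 px, roughly 7 mm, so the shutter is near 15 mm and resting on the wedge. I'll go on with the tugs.

Scaled: -0.0033 m is -0.0066, -0.0023 m is -0.0046.

Request:
inch_along --plan '[{"finger_gap": 0,"dx": -0.0066,"dz": -0.0046},{"finger_gap": 0,"dx": -0.0066,"dz": -0.0046},{"finger_gap": 0},{"finger_gap": 0},{"finger_gap": 0},{"finger_gap": 0},{"finger_gap": 0,"dx": -0.0066,"dz": -0.0046},{"finger_gap": 0,"dx": -0.0066,"dz": -0.0046},{"finger_gap": 0},{"finger_gap": 0},{"finger_gap": 0}]'

```text
time_s: 6.25
tcp_pos: [0.496, 0.0931, 0.048]
ee_rot: [-2.781, -0.669, -0.881]
contact_force: [4.4, 3.2, 4.8]
grip_width: 0.0149
grasp_force: 70.0
```

Request:
inch_along --plan '[{"finger_gap": 0,"dx": -0.0066,"dz": -0.0046},{"finger_gap": 0,"dx": -0.0066,"dz": -0.0046},{"finger_gap": 0},{"finger_gap": 0},{"finger_gap": 0},{"finger_gap": 0,"dx": -0.0066,"dz": -0.0046},{"finger_gap": 0,"dx": -0.0066,"dz": -0.0046},{"finger_gap": 0},{"finger_gap": 0},{"finger_gap": 0}]'

```text
time_s: 7.25
tcp_pos: [0.4816, 0.0854, 0.0481]
ee_rot: [-2.782, -0.667, -0.881]
contact_force: [1.5, 0.6, 8.0]
grip_width: 0.0147
grasp_force: 71.0
```

Request:
inch_along --plan '[{"finger_gap": 0,"dx": -0.0066,"dz": -0.0046},{"finger_gap": 0,"dx": -0.0066,"dz": -0.0046},{"finger_gap": 0},{"finger_gap": 0},{"finger_gap": 0},{"finger_gap": 0,"dx": -0.0066,"dz": -0.0046},{"finger_gap": 0,"dx": -0.0066,"dz": -0.0046},{"finger_gap": 0,"dx": -0.0066,"dz": -0.0046},{"finger_gap": 0,"dx": -0.0066,"dz": -0.0046},{"finger_gap": 0},{"finger_gap": 0},{"finger_gap": 0}]'

```text
time_s: 8.45
tcp_pos: [0.4601, 0.0746, 0.0481]
ee_rot: [-2.781, -0.668, -0.882]
contact_force: [1.7, 1.9, 9.0]
grip_width: 0.0154
grasp_force: 70.9
```

Run:
```python
from h import *
im=manip.read_camera("top");g=cv2.cvtColor(im,cv2.COLOR_RGB2GRAY).astype(int)
for c in(260,264,268): print(c,g[218:242,c-1:c+2].mean(1).astype(int))
b=cv2.cvtColor(im,cv2.COLOR_RGB2BGR)[140:300,220:380]
cv2.imwrite("pics/out.png",cv2.resize(b,None,fx=3.7,fy=3.7,interpolation=cv2.INTER_CUBIC))
```

```text
260 [158 165 180 184 171 162 158 154 154 168 175 163 158 151 129 101  79  70
  68  67  69  77  89  97]
264 [163 177 172 162 161 171 200 216 191 164 155 145 123 101  84  72  69  70
  73  84  97 103 103 102]
268 [148 148 150 158 174 188 180 166 159 146 125 102  82  74  70  72  79  89
  97 101 103 103 102 101]
```

View pics/out.png

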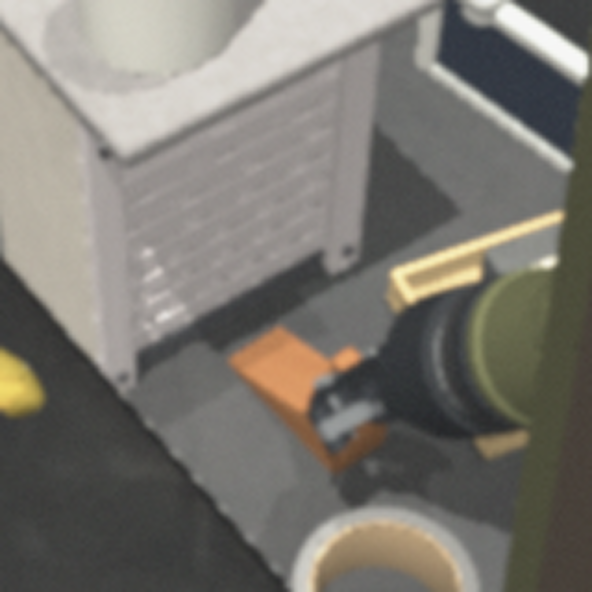

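The shutter's edge is down about 5.8 px, or 22 mm, so it is fully down. The wedge lies clear, its thin edge running from (230,360) to (280,328). I'll measure how the wedge sits in the gripper and plan the placing.

Run:
```python
from h import *
T=lambda u,v:(220+(u+.5)/3.7-.5,140+(v+.5)/3.7-.5)
P=[onz("top",T(*p),z) for p,z in[((230,360),.003),((280,327),.005),((335,472),0),((384,438),0)]];print(np.array(P))
A,B,Cc,D=P
print("yaws",[np.arctan2(v[1],v[0]) for v in(A-Cc,B-D)],np.arctan2(-(A-B)[0],(A-B)[1]),np.arctan2(-(Cc-D)[0],(Cc-D)[1]),"len",np.linalg.norm(A-Cc),np.linalg.norm(A-B),"centre",np.mean(P,0))
s=manip.read_state();M=R.from_rotvec(s["ee_rot"]).as_matrix()
y=np.arctan2(M[1,0],M[0,0]);print("tool yaw",y,"lean",np.degrees(np.arcsin(M[2,0])), "y tilt",M[2,1])
g=s["tcp_pos"]-.019*M[:,2];print("grasp",g,"origin est",g[:2]+.036*np.array([np.cos(y),np.sin(y)]))
```

```text
[[0.5213 0.1258 0.003 ]
 [0.5388 0.0913 0.005 ]
 [0.4347 0.0799 0.    ]
 [0.4523 0.0464 0.    ]]
yaws [np.float64(0.48780743810472116), np.float64(0.4795854226074484)] 0.46839800216283467 0.484593805083647 len 0.09806555022644449 0.03870481185178487 centre [0.4868 0.0859 0.002 ]
tool yaw 0.4688460555626499 lean 35.27159597160676 y tilt -0.006880913089105822
grasp [0.4504 0.0696 0.0636] origin est [0.4825 0.0858]
```

Run:
```python
from h import *
im=cv2.imread("pics/top0.png");hsv=cv2.cvtColor(im,cv2.COLOR_BGR2HSV)
# tray mask + filled hull
m=cv2.inRange(hsv,(12,60,90),(32,255,255));m[:190]=0;m[268:]=0;m[:,:322]=0;m[:,408:]=0
pts=cv2.findNonZero(m);h=cv2.convexHull(pts);print("tray hull",cv2.approxPolyDP(h,1.5,True).reshape(-1,2).tolist())
C=np.array([.500,-.0530])
for y in(.234,):
    ex=np.array([np.cos(y),np.sin(y)]);ey=np.array([-ex[1],ex[0]])
    for z in(0,.028): print(z,proj("top",[np.r_[C+a*ex+b*ey,z] for a,b in((.064,.064),(.064,-.064),(-.064,-.064),(-.064,.064))]).round(1).tolist())
p=np.array([onz("top",T(*q),.037) for q in((558,325),(652,305),(718,385),(632,440))])[:,:2]
print("pack",p,p.mean(0),[ (np.arctan2(*(p[0]-p[3])[::-1])),np.arctan2(*(p[1]-p[2])[::-1])])
print("pack in tray",[( (q-C)@ex,(q-C)@ey) for q in p])
```

```text
tray hull [[404, 238], [400, 245], [351, 263], [325, 222], [326, 212], [374, 196]]
0 [[323.1, 222.1], [371.3, 204.7], [401.1, 246.0], [350.2, 265.8]]
0.028 [[324.0, 214.7], [373.2, 197.2], [403.8, 238.8], [351.8, 258.9]]
pack [[ 0.5503 -0.0372]
 [ 0.5552 -0.0983]
 [ 0.4894 -0.1181]
 [ 0.4602 -0.0562]] [ 0.5138 -0.0774] [np.float64(0.20843600082276034), np.float64(0.2929152978640053)]
pack in tray [(np.float64(0.05255948640115761), np.float64(0.0037358949580995095)), (np.float64(0.04317111974454983), np.float64(-0.0568218514952927)), (np.float64(-0.0254418983914), np.float64(-0.06086889142181787)), (np.float64(-0.039447505282866106), np.float64(0.006088474124458937))]
```

Scaled: -0.0163 m is -0.0326, 0.0116 m is 0.0232, 0.05 rad is 0.0239.

Request:
inch_along --plan '[{"finger_gap": 0,"dx": 0.0232,"dz": -0.0326},{"finger_gap": 0,"dx": 0.0232,"dz": -0.0326},{"finger_gap": 0,"dx": 0.0232,"dz": -0.0326},{"finger_gap": 0,"rx": -0.0167,"rz": 0.0239},{"finger_gap": 0,"rx": -0.0167,"rz": 0.0239},{"finger_gap": 0,"rx": -0.0167,"rz": 0.0239},{"finger_gap": 0,"rx": -0.0167,"rz": 0.0239},{"finger_gap": 0},{"finger_gap": 0}]'

```text
time_s: 9.4
tcp_pos: [0.457, 0.0739, 0.1049]
ee_rot: [-2.909, -0.333, -0.908]
contact_force: [-0.2, -0.7, -1.2]
grip_width: 0.0149
grasp_force: 69.8
```

Run:
```python
from h import *
plan(np.array([.4675,-.0276,.108]),.22,np.radians(35.2))
```

```text
rotvec in tool [-0.0122  0.0087  0.0042] move after turn [-0.0079  0.1013 -0.0093] move now [-0.0084  0.1012 -0.0105] target [ 0.4675 -0.0276  0.108 ]
```

Scaled: 0.026 m is 0.052, 0.025 m is 0.05, -0.003 rad is -0.0014.

Request:
inch_along --plan '[{"finger_gap": 0,"dx": -0.004,"dy": 0.05,"dz": -0.0052,"rx": -0.0014,"ry": 0.001,"rz": 0.0005},{"finger_gap": 0,"dx": -0.004,"dy": 0.05,"dz": -0.0052,"rx": -0.0014,"ry": 0.001,"rz": 0.0005},{"finger_gap": 0,"dx": -0.004,"dy": 0.05,"dz": -0.0052,"rx": -0.0014,"ry": 0.001,"rz": 0.0005},{"finger_gap": 0,"dx": -0.004,"dy": 0.052,"dz": -0.0052,"rx": -0.0014,"ry": 0.001,"rz": 0.0005},{"finger_gap": 0},{"finger_gap": 0},{"finger_gap": 0}]'

```text
time_s: 10.1
tcp_pos: [0.469, -0.0267, 0.1098]
ee_rot: [-2.913, -0.32, -0.929]
contact_force: [0.1, -0.8, -2.1]
grip_width: 0.015
grasp_force: 69.7
```

Run:
```python
from h import *
plan(np.array([.4675,-.0276,.108]),.22,np.radians(35.2))
for n in("top","side"):
    b=cv2.cvtColor(manip.read_camera(n),cv2.COLOR_RGB2BGR);cv2.imwrite(f"pics/pl_{n}.png",b)
a=cv2.imread("pics/pl_top.png")[180:280,300:420];b=cv2.imread("pics/pl_side.png")[130:230,280:400]
cv2.imwrite("pics/pl.png",cv2.resize(np.vstack([a[:92],b[:92]]),None,fx=3.2,fy=3.2,interpolation=cv2.INTER_CUBIC))
```

```text
rotvec in tool [-0.0005 -0.0031 -0.0012] move after turn [-0.0024  0.0006  0.0004] move now [-0.0024  0.0006  0.0004] target [ 0.4675 -0.0276  0.108 ]
```

View pics/pl.png

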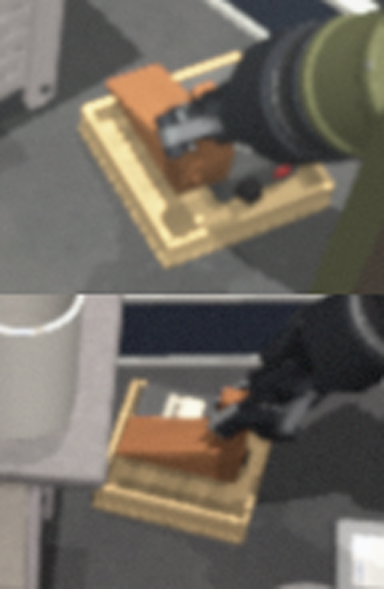

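Both views show the wedge held over the +y half, parallel to the pack. In the top view its thin corner is at (107,85) and its thick bottom corner at (180,190); in the side view they are at (118,455) and (240,562). I'll check those against the tray by triangulating.

Run:
```python
from h import *
t=lambda u,v:(300+(u+.5)/3.2-.5,180+(v+.5)/3.2-.5)
s=lambda u,v:(280+(u+.5)/3.2-.5,130+(v-294.4+.5)/3.2-.5)
A=two(t(107,85),s(118,452));B=two(t(180,191),s(243,562));print("thinL",A,"thickLbot",B)
C=np.array([.501,-.0547]);ex=np.array([np.cos(.23),np.sin(.23)]);ey=np.array([-ex[1],ex[0]])
for X in(A[0],B[0],onz("top",t(107,85),.064),onz("top",t(180,191),.062),onz("side",s(118,452),.064),onz("side",s(243,562),.062)): print("tray frame",(X[:2]-C)@ex,(X[:2]-C)@ey,X[2])
# tray corners by two views: left(hidden?), front, right
c2=lambda u,v:(225+(u+.5)/4.4-.5,110+(v+.5)/4.4-.5)
for n,p,q in(("back",(645,287),(428,207)),("right",(757,435),(626,247)),("front",(562,515),(580,405))): print(n,two(T(*p),c2(*q)))
```

```text
thinL (array([0.5376, 0.0095, 0.0662]), np.float64(0.001902064940812402)) thickLbot (array([0.433 , 0.0006, 0.0346]), np.float64(0.06863201870505296))
tray frame 0.05031816073287049 0.054171635993481876 0.06615924767010883
tray frame -0.05357319682695814 0.06938428958736373 0.034588261771747786
tray frame 0.052620340144250606 0.05233092265415184 0.06400000000000006
tray frame -0.043303680629811325 0.04885528817001199 0.062000000000000055
tray frame 0.05010957761192685 0.05342364830625541 0.06400000000000006
tray frame -0.07006065427317251 0.12963889635077416 0.062000000000000055
back (array([ 0.5776, -0.1024,  0.0256]), np.float64(0.0017336260160427065))
right (array([ 0.4537, -0.1305,  0.0316]), np.float64(0.0009550112582839057))
front (array([ 0.4248, -0.0059,  0.026 ]), np.float64(0.0010807915439471467))
```

I misread the side view's thick corner: it is at (243,482), not 562. The thin corner agrees in both views at (0.051, 0.053) in the tray frame, where (0.050, 0.054) is ideal, so I'll descend.

Scaled: 0.0082 m is 0.0164, -0.0058 m is -0.0116, 0.008 rad is 0.0038.

Request:
inch_along --plan '[{"finger_gap": 0,"dx": -0.0036,"dz": -0.0024,"rx": -0.0029,"rz": 0.0038},{"finger_gap": 0,"dx": -0.0116,"dz": 0.0164,"rx": -0.0029,"rz": 0.0038},{"finger_gap": 0,"dx": -0.0116,"dz": 0.0164},{"finger_gap": 0,"dx": -0.0116,"dz": 0.0164},{"finger_gap": 0,"dx": -0.0116,"dz": 0.0164},{"finger_gap": 0,"dx": -0.0058,"dz": 0.0082},{"finger_gap": 0},{"finger_gap": 0},{"finger_gap": 0}]'

```text
time_s: 11.1
tcp_pos: [0.4687, -0.0275, 0.0659]
ee_rot: [-2.921, -0.292, -0.936]
contact_force: [-0.7, -0.9, -1.4]
grip_width: 0.0152
grasp_force: 69.8
```

Run:
```python
from h import *
plan(np.array([.4675,-.0270,.0535]),.21,np.radians(35.2))
```

```text
rotvec in tool [ 0.0068 -0.006  -0.0083] move after turn [-0.008  -0.0007  0.0096] move now [-0.0081 -0.0007  0.0095] target [ 0.4675 -0.027   0.0535]
```

Scaled: 0.0037 m is 0.0074, 0.0033 m is 0.0066, -0.003 rad is -0.0014.

Request:
inch_along --plan '[{"finger_gap": 0,"dx": -0.0058,"dz": 0.0074,"ry": -0.0014},{"finger_gap": 0,"dx": -0.005,"dz": 0.0066,"ry": -0.0014},{"finger_gap": 0,"dx": -0.004,"dz": 0.0046},{"finger_gap": 0},{"finger_gap": 0},{"finger_gap": 0}]'

```text
time_s: 11.7
tcp_pos: [0.4673, -0.0277, 0.0533]
ee_rot: [-2.925, -0.292, -0.925]
contact_force: [-0.3, 0.5, -1.6]
grip_width: 0.0153
grasp_force: 69.8
```

Scaled: 0.0008 m is 0.0016, -0.0006 m is -0.0012.

Request:
inch_along --plan '[{"finger_gap": 0,"dx": -0.0012,"dz": 0.0016},{"finger_gap": 0,"dx": -0.0012,"dz": 0.0016},{"finger_gap": 0},{"finger_gap": 0},{"finger_gap": 0}]' --grip_n 30

```text
time_s: 12.2
tcp_pos: [0.4676, -0.0275, 0.053]
ee_rot: [-2.923, -0.293, -0.931]
contact_force: [-14.2, -1.3, 22.0]
grip_width: 0.0153
grasp_force: 73.9
```

Scaled: -0.04 m is -0.08, -0.03 m is -0.06.

Request:
inch_along --plan '[{"finger_gap": 0,"dx": 0.0012,"dz": -0.0016},{"finger_gap": 0},{"finger_gap": 0.02},{"finger_gap": 0.03},{"finger_gap": 0.034},{"finger_gap": 0.034},{"finger_gap": 0.034,"dz": -0.02},{"finger_gap": 0.034,"dz": -0.04},{"finger_gap": 0.034,"dz": -0.06},{"finger_gap": 0.034,"dz": -0.08},{"finger_gap": 0.034,"dz": -0.08},{"finger_gap": 0.034,"dy": 0.08,"dz": -0.04},{"finger_gap": 0.034,"dy": 0.08},{"finger_gap": 0.034,"dy": 0.08},{"finger_gap": 0.034,"dy": 0.08},{"finger_gap": 0.034},{"finger_gap": 0.034}]'

```text
time_s: 13.9
tcp_pos: [0.4087, -0.2033, 0.1828]
ee_rot: [-2.925, -0.289, -0.925]
contact_force: [-0.0, -0.1, -0.7]
grip_width: 0.0341
grasp_force: 0.0
```

Run:
```python
from h import *
for n in("top","side"):
    b=cv2.cvtColor(manip.read_camera(n),cv2.COLOR_RGB2BGR);cv2.imwrite(f"pics/f_{n}.png",b)
a=cv2.imread("pics/f_top.png")[180:270,310:430];b=cv2.imread("pics/f_side.png")[130:220,280:400]
cv2.imwrite("pics/fin.png",cv2.resize(np.hstack([a,b]),None,fx=3.3,fy=3.3,interpolation=cv2.INTER_CUBIC))
```

```text
(no output)
```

View pics/fin.png

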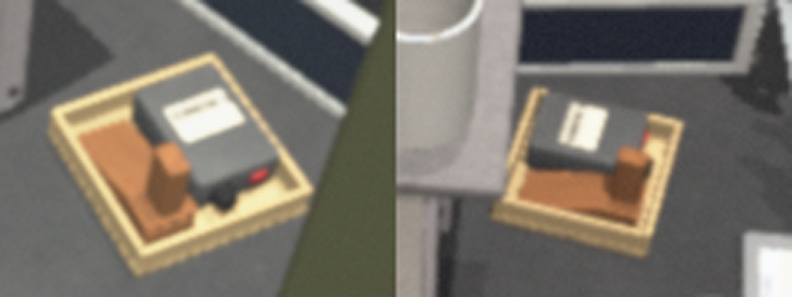

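Both views show the wedge in the empty half beside the pack, grip upright (top view (172,150), side view (632,157)), and the pack undisturbed. I'll check the grip-top height, then hand in.

Run:
```python
from h import *
t=lambda u,v:(310+(u+.5)/3.3-.5,180+(v+.5)/3.3-.5)
s=lambda u,v:(280+(u-396+.5)/3.3-.5,130+(v+.5)/3.3-.5)
X,e=two(t(172,152),s(633,155));C=np.array([.501,-.0547]);ex=np.array([np.cos(.23),np.sin(.23)]);ey=np.array([-ex[1],ex[0]])
print(X,e,"tray frame grip (want -.036,.034,.085)",(X[:2]-C)@ex,(X[:2]-C)@ey)
if abs(X[2]-.085)<.006: print(manip.hand_in())
```

```text
[ 0.4593 -0.0282  0.0874] 0.005608479148404935 tray frame grip (want -.036,.034,.085) -0.034610821463248585 0.035307278342619056
the job is handed in; nothing more can be done
None
```

The shutter is fully down after short paused tugs, the wedge lies flat in the empty half of the tray beside the undisturbed belt pack, and the job was handed in at about 14 s; the hand-in gave no verdict, and I did not re-check the soap bottles.

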